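# Scan the detergent jug and take off its safety cap

## Task

Pick up the scanner, point its red window straight at the middle of the bar label on the white jug from about a hand's width away and hold it still there for two seconds, then set it back down flat on its black mat and let go. Then open the white jug: press its orange push-and-turn cap down, twist it anticlockwise until it is free and lift it off, and finish while still holding the cap upright in the gripper, still, about a hand's width (8 to 10 cm) above the jug's mouth. Leave the blue jug, scoop, carton and brush where they are.

Things in the scene. Friction and masses are not known exactly. Their poses are not given: they have to be found in the camera images.
- jug: White square detergent jug, 90 x 90 mm, shoulder 150 mm above the counter, clamped in a bracket screwed down (steel plate 116 x 116 mm): it neither slides nor turns. Origin: centre of its underside. x points from its labelled front, which looks towards the robot, to the loop handle at its back; z up along the neck's axis. Left or right of the mat, turned up to 0.35 rad.
- label (a point): Middle of the white label with black bars (56 wide, 46 mm high) on the jug's front face, 85 mm above the counter and 46 mm in front (-x) of the jug's axis. Axes as the jug's: the label faces -x.
- neck (a point): Centre of the jug's mouth, on the neck's axis, 186 mm above the counter; under the cap at the start. Axes as the jug's.
- cap: Orange ribbed round push-and-turn cap, white mark on top, 54 mm across, 40 mm high, 40 g. Origin: centre of its lower rim; z up. Grip it round the sides, best over its solid top 14 mm. Closed: rim 168 mm above the counter (18 mm above the jug's shoulder), x along the jug's x. Three inner lugs under the neck's rim lock it; clockwise it stops at once.
- cap_top (a point): Centre of the cap's flat top, 40 mm above its origin; 208 mm above the counter when closed. Axes as the cap's. Pressed down at least 4 mm (6 mm is sure), the cap turns past the teeth, anticlockwise from above. Between 42 and 78 degrees of turn (aim at 60, a stop at about 78) it is free and lifts straight up, clear of the neck after 20 mm.
- jug_spring (a joint): Sprung post in the jug's mouth under the cap, how far it is pressed down, in m: 0 with the cap closed, 0.0075 hard down, -0.002 with no cap on it. It pushes up with 4 N at 0, about 9 N at 0.004 and 13 N at 0.0075.
- scanner: Hand scanner, dark grey bar 110 long, 36 wide, 36 mm high, about 160 g, with a yellow band at its middle and a slightly larger yellow head (16 long, 42 wide, 40 mm high) at its +x end, always switched on. Lies flat on the mat. Origin: centre of its underside, in the middle of its length; x points along it out of the window, z up. Grip it across the width (y) at its middle, from above.
- window (a point): Centre of the scanner's red window at the end of its head, 57 mm along x and 20 mm above the scanner's origin. It looks along +x. Axes as the scanner's.
- mat: Fixed black rubber mat, 170 (x) x 105 (y) x 3 mm, where the scanner lives. Origin: centre of its underside, on the counter; x along its long side.
- spare_jug: Blue jug with a plain green cap, loose, 90 x 90 mm and 192 mm high. Origin: centre of its underside. To be left alone.
- scoop: Clear measuring cup with a handle, loose, 66 mm across, 60 mm high. Origin: centre of its underside. To be left alone.
- carton: Cardboard carton lying flat, loose, 100 x 150 x 45 mm. Origin: centre of its underside. To be left alone.
- brush: Small hand brush lying on the counter, loose. Origin: within its underside. To be left alone.
Mind the look-alikes: they are no part of the job. Leave any purple or turquoise look-alike of the scanner alone.

How it is judged:
On the way, in this order (a step that is already met when the one before it is completed fails the run):
1. the scanner, held, points at the label's middle and is kept still for a second (x of label in the frame of window between 0.03 and 0.18 m and y of label in the frame of window between -0.018 and 0.018 m and z of label in the frame of window between -0.018 and 0.018 m and angle between the x axis of scanner and the x axis of jug, either way round below 0.4 rad and angle between scanner's own z axis and vertical below 0.35 rad and linear speed of scanner below 0.02 m/s and angular speed of scanner below 0.2 rad/s and contact force between the fingers and scanner above 1 N), for 1 s.
2. the scanner lies flat on its mat, let go (x of scanner in the frame of mat between -0.05 and 0.05 m and y of scanner in the frame of mat between -0.04 and 0.04 m and height (world z) of scanner below 0.008 m and angle between scanner's own z axis and vertical below 0.1 rad and linear speed of scanner below 0.02 m/s and contact force between the fingers and scanner below 0.1 N), for 0.2 s.
3. the cap is pressed down by 3.5 mm or more (z of cap in the frame of jug below 0.1645 m), for 0.05 s.
4. the cap, still on the neck, is turned by more than 0.6 rad (angle between the x axis of cap and the x axis of jug, either way round above 0.6 rad and z of cap in the frame of jug below 0.18 m and horizontal distance between cap and jug below 0.006 m), for 0.05 s.
At the end, for the whole second after the job is handed in: Cap held in the fingers, still, upright within 15 degrees, its rim 50 to 160 mm above the jug's mouth and within 35 mm of its axis; scanner flat and let go on its mat (middle within 50 mm along, 40 mm across); blue jug, scoop, carton, brush within 30 mm of their starts (all of step 2 and distance of each of spare_jug, scoop, carton, brush from where it was at the start of the episode below 0.03 m and z of cap in the frame of neck between 0.05 and 0.16 m and horizontal distance between cap and neck below 0.035 m and angle between cap's own z axis and vertical below 0.26 rad and linear speed of cap below 0.02 m/s and contact force between the fingers and cap above 2 N and contact force between cap and jug below 0.1 N); the arm keeps its last pose, push and grip.
It fails at once if blue jug, scoop, carton or brush pushed more than 30 mm or the blue jug or scoop tipped (distance of any of spare_jug, scoop, carton, brush from where it was at the start of the episode above 0.03 m or angle between any of spare_jug, scoop's own z axis and vertical above 0.3 rad).
It fails at once if the scanner dropped: let go more than 25 mm above the mat (height (world z) of scanner above 0.028 m and contact force between the fingers and scanner below 0.05 N).
It also fails if it takes over 61 s, if anything falls off the work surface, if the arm or the gripper's body presses on something with over 40 N, if the wrist force passes 120 N, or if a joint passes its speed limit or range.

## Robot

A 7-joint arm with a two-finger parallel gripper is mounted at the origin on the work surface. World frame = base frame: x ahead of the robot, y to its left, z up, the work surface at z = 0. Lengths are in m, angles in rad, forces in N, time in s.
With the tool pointing down it reaches from about 0.425 to 1.025 m from the base axis. Payload 9.4 kg.
Tool frame: the origin (TCP) lies on the centre line of the jaws, within the pads' length; the fingertips stand 8 mm ahead of it and the grasp point (between the pads) lies 11 mm behind it; z points along the fingers, y is the line along which they close (so a half turn about z gives the same grasp; the last joint's range is limited). The gripper opens to 85 mm and grips with 20 to 120 N. Pads are 22 mm wide; open, the fingers measure 114 mm over their backs; the gripper's body (76 mm by 85 mm) begins 54 mm behind the grasp point. The pads swing forward as they close: fully open they stand 13 mm farther back than shut.
Start: joints at [-1.248, 0.599, -0.003, 1.599, 0.002, 0.943, -0.08], TCP at [0.282, 0.668, 0.239] pointing down, gripper open.
Joint ranges: [-2.57, 2.57], [-0.35, 1.97], [-1.29, 1.29], [0.11, 2.56], [-1.05, 4.19], [0.11, 1.86], [-2.63, 2.63]. Speed limits (rad/s): [2.22, 2.22, 3.01, 3.01, 3.14, 3.14, 3.14].

## Interface

Orientations are given as [roll, pitch, yaw] about the fixed x, y, z axes, in that order (R = Rz(yaw) Ry(pitch) Rx(roll)).
In Python, from rig import env gives the robot as it stands.
- The arm moves only by the shell command python3 -m handwheel 'ROWS' [FORCE]. ROWS is a JSON object of lists of equal length, an entry for each row: "hand": the finger opening in m, from 0 to 0.0854; "dp": the shift along the tool's x, y, z in m, a list of three; "roll": the turn about the tool's z in rad. A call has 1 to 8 rows; each row shifts and turns the commanded pose from where the row before left it, along the tool's axes as they then stand; what a row does not reach is not made up. A row lasts 1/8 s, in which the tool goes at most 62.5 mm and 10.7 degrees, less where a joint would pass 70% of its speed; a pose out of reach is approached as far as the arm can. A call is refused whole if a number of a shift passes 0.0625 or a number of a turn 0.188, either way. A call with a gripper value outside its range is refused whole. The fingers move at their own pace and stop on an object; FORCE is the grip in N (left out, the last holds). Time passes only in rows, so rows that do not move let the fingers close. It gives the time, the measured TCP pose, the force, the opening and the grip force at its end, in the units of the state.
- env.get_state(): the state, without advancing time (a new reading comes with each control period).
- env.snapshot(name): name is "scene" or "top" or "wrist"; returns the picture (420x560x3 uint8, blue, green, red); there is no depth.
- env.camera_params(name): a dict with "fx", "fy", "cx", "cy" (pixels), "xyz" and "orientation" of the camera in the world. Camera axes: x right, y up, looking along -z (the intrinsics and any distortion apply to the point x, -y, -z); pixel columns grow to the right and rows downward; lengths in m; the calibration is good to about 2 mm. A picture is of the moment at which its call begins: read the wrist's pose just before it. camera_params takes no time and is no camera call; for the wrist camera it gives the pose at the moment of the call.
- env.job_done(): hands the job in; it is judged then, once.
Trained networks look in the newest picture that a camera, given by its name, has taken for a name from the list of things; names that differ only in an ending like _2 or _b are one class to them, and where a whole thing is asked for, a point or a joint stands for the part that bears it (a point fixed in the world has none). Each returns a list of dicts, best first, with "score" (0 to 1); they miss things now and then, are a little off and sometimes report something else, mostly with a low value. They report only what shows in the picture. A call takes as long as a camera call. They do not tell look-alikes from the thing itself.
- env.spot_in(camera, target): "centre" ([x, y, z] in m, in world coordinates, good to about 4 mm: the middle of the surface that is visible of it).
The state is a dict: "t": time; "qpos": joint angles; "joint_velocities": joint speeds; "tau": joint torques, N m; "tcp_pos": TCP position; "tcp_rot": TCP orientation; "force": force on the tool from outside, world axes, zero at the start; "ft_torque": the same for the moment, N m; "opening": finger opening in m; "finger_force": force on a finger pad.
Only numpy, scipy, OpenCV 4.12 (cv2) and the standard library are available. Lean on these libraries where they do the work, as an engineer would, in place of code of your own. Each camera call takes 0.05 s, during which the arm holds its last target. There are 200 camera calls.

## Working session

There is one attempt and no reset: what is moved stays moved. The work goes in short steps, Python scripts to look and compute and a shell command to move; the robot and the scene stay as the last step left them, time stands still between calls to the robot, and variables do not carry over. Pictures are saved under pics/ and viewed, at most 10 in all, crops included, and the job is handed in when it is done.

```bash
mkdir -p pics; ls
python3 - <<'E'
from rig import env
import cv2,json
s=env.get_state();print({k:s[k] for k in('t','tcp_pos','tcp_rot','force','opening')})
for c in('scene','top'):
    cv2.imwrite(f'pics/{c}0.png',env.snapshot(c));print(env.camera_params(c))
    for n in('jug','label','cap','scanner','window','mat','spare_jug','scoop','carton','brush'):
        print(c,n,[(round(d['score'],2),[round(float(v),3) for v in d['centre']]) for d in env.spot_in(c,n)[:3]])
E
```

```text
pics
{'t': 0.0, 'tcp_pos': array([0.28201707, 0.66738662, 0.2384091 ]), 'tcp_rot': array([-3.14001484e+00,  1.43855856e-04,  2.74186312e+00]), 'force': array([ 0.25208012,  0.72865118, -0.02148338]), 'opening': 0.08541347953159194}
{'fx': 491.9043525145027, 'fy': 491.9043525145027, 'cx': 280.1630754963011, 'cy': 206.6923500358616, 'xyz': array([ 1.04739369, -0.51677238,  1.10701572]), 'orientation': array([ 0.65927603, -0.01837056,  0.82091263])}
scene jug [(0.68, [0.691, -0.236, 0.096])]
scene label [(0.3, [0.57, 0.414, 0.044])]
scene cap [(0.63, [0.667, -0.209, 0.208])]
scene scanner [(0.94, [0.312, -0.175, 0.038]), (0.73, [0.468, 0.171, 0.035]), (0.62, [0.451, -0.028, 0.037])]
scene window [(0.93, [0.448, -0.029, 0.041]), (0.7, [0.464, 0.178, 0.037]), (0.66, [0.311, -0.174, 0.037])]
scene mat [(0.84, [0.46, -0.04, 0.005]), (0.43, [0.669, -0.209, 0.208])]
scene spare_jug [(0.91, [0.64, 0.183, 0.126]), (0.19, [0.571, 0.414, 0.044])]
scene scoop [(0.83, [0.715, -0.006, 0.033])]
scene carton [(0.68, [0.57, 0.411, 0.045])]
scene brush [(0.72, [0.477, -0.433, 0.018])]
{'fx': 537.9894946146756, 'fy': 537.9894946146756, 'cx': 276.5362688904773, 'cy': 206.09639788500107, 'xyz': array([ 0.18523113, -0.01671276,  1.76953827]), 'orientation': array([ 2.10702990e-01, -1.39866621e-03, -1.53878942e+00])}
top jug [(0.96, [0.627, -0.191, 0.109])]
top label []
top cap [(0.6, [0.651, -0.202, 0.205])]
top scanner [(0.81, [0.441, -0.02, 0.04]), (0.72, [0.454, 0.182, 0.043]), (0.56, [0.299, -0.166, 0.035])]
top window [(0.89, [0.437, -0.023, 0.037]), (0.86, [0.457, 0.18, 0.038]), (0.58, [0.298, -0.166, 0.035])]
top mat [(0.71, [0.434, -0.037, 0.005])]
top spare_jug [(0.75, [0.61, 0.191, 0.127])]
top scoop [(0.79, [0.723, -0.004, 0.025]), (0.25, [0.433, -0.037, 0.006])]
top carton [(0.75, [0.548, 0.412, 0.043])]
top brush [(0.72, [0.46, -0.428, 0.017])]
```

View pics/scene0.png

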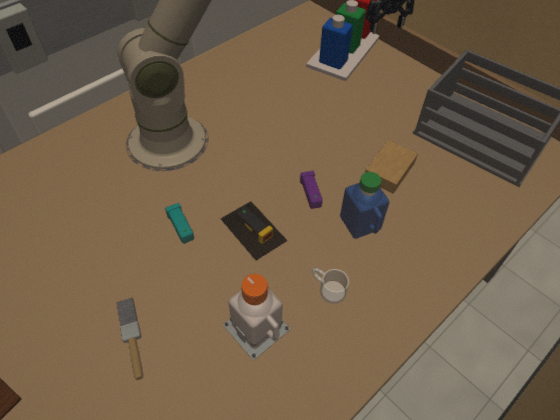

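View pics/top0.png

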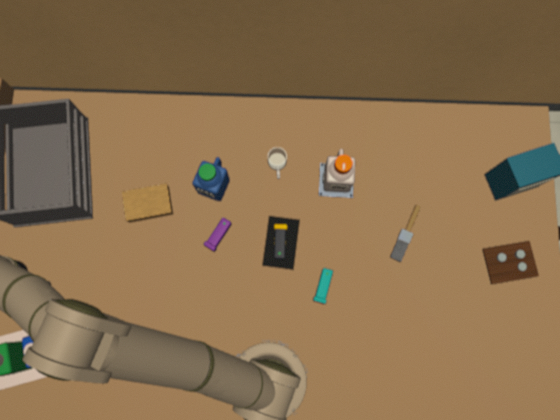

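```bash
cat > h.py <<'E'
from rig import env
import numpy as np
from scipy.spatial.transform import Rotation as Ro
def ray(cam,u,v,p=None):
    p=p or env.camera_params(cam)
    d=np.array([(u-p['cx'])/p['fx'],-(v-p['cy'])/p['fy'],-1])
    return np.array(p['xyz']),Ro.from_euler('xyz',p['orientation']).apply(d)
def onz(cam,u,v,z,p=None):
    o,d=ray(cam,u,v,p);return o+d*(z-o[2])/d[2]
def proj(cam,X,p=None):
    p=p or env.camera_params(cam)
    q=Ro.from_euler('xyz',p['orientation']).inv().apply(np.array(X)-p['xyz'])
    return p['cx']-p['fx']*q[...,0]/q[...,2],p['cy']+p['fy']*q[...,1]/q[...,2]
def go(pos,yaw=None):
    s=env.get_state();R=Ro.from_euler('xyz',s['tcp_rot'])
    print('tool d',np.round(R.inv().apply(np.array(pos)-s['tcp_pos']),4),'roll', None if yaw is None else round((s['tcp_rot'][2]-yaw+np.pi)%(2*np.pi)-np.pi,4),'t',s['t'])
E
python3 -m handwheel '{"hand":[0.085,0.085,0.085,0.085,0.085,0.085,0.085,0.085],"dp":[[-0.032,-0.043,-0.007],[-0.032,-0.043,-0.007],[-0.032,-0.043,-0.007],[-0.032,-0.043,-0.007],[-0.032,-0.043,-0.007],[-0.032,-0.043,-0.007],[-0.032,-0.043,-0.007],[-0.032,-0.043,-0.007]],"roll":[0,0,0,0,0,0,0,0]}'
python3 -m handwheel '{"hand":[0.085,0.085,0.085,0.085,0.085,0.085,0.085,0.085],"dp":[[-0.032,-0.043,-0.007],[-0.032,-0.043,-0.007],[-0.032,-0.043,-0.007],[-0.032,-0.043,-0.007],[-0.032,-0.043,-0.007],[-0.032,-0.043,-0.007],[0,0,0],[0,0,0]],"roll":[0,0,0,0,0,0,-0.187,-0.187]}'
python3 - <<'E'
from h import *
import cv2
print(env.camera_params('wrist'))
cv2.imwrite('pics/w1.png',env.snapshot('wrist'))
s=env.get_state();print(s['tcp_pos'],s['tcp_rot'],s['qpos'])
for n in('scanner','window','mat','jug','cap'):
    print(n,[(round(d['score'],2),[round(float(v),3) for v in d['centre']]) for d in env.spot_in('wrist',n)[:3]])
E
```

```text
t: 2.1
tcp_pos: [0.3844, 0.2497, 0.2958]
tcp_rot: [3.141, 0.0, 2.742]
force: [0.8, 0.4, 0.2]
opening: 0.085
finger_force: 0.0
t: 3.1
tcp_pos: [0.4606, -0.0619, 0.3375]
tcp_rot: [-3.142, 0.001, 3.12]
force: [-0.6, 0.3, 0.2]
opening: 0.0849
finger_force: 0.0
{'fx': 314.8726717630657, 'fy': 314.8726717630657, 'cx': 278.3672703857722, 'cy': 209.97494746660388, 'xyz': array([ 0.39325554, -0.05953505,  0.47214674]), 'orientation': array([-2.69872663e-01,  6.89095897e-04,  1.54836634e+00])}
[ 0.4605816  -0.06148549  0.33751192] [3.14155784e+00 5.20893172e-04 3.13007961e+00] [-0.17220318  0.16431002  0.21514016  2.05756647 -0.04385516  0.92338138
  1.62585234]
scanner [(0.78, [0.436, -0.028, 0.042]), (0.7, [0.302, -0.164, 0.038]), (0.62, [0.45, 0.179, 0.038])]
window [(0.69, [0.439, -0.02, 0.04]), (0.63, [0.301, -0.162, 0.033]), (0.58, [0.451, 0.175, 0.038])]
mat [(0.64, [0.431, -0.037, 0.006])]
jug [(0.8, [0.634, -0.172, 0.084])]
cap []
```

View pics/w1.png

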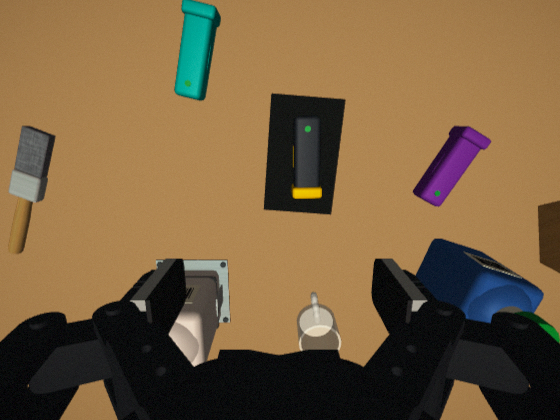

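Run:
```python
from h import *
import cv2
im=cv2.imread('pics/w1.png');p=env.camera_params('wrist')
for n,z,pts in(('mat',.003,[(272,94),(345,99),(331,214),(264,208)]),('scan tail/head top',.040,[(297,118),(318,118),(293,188),(322,188),(293,198),(322,198)]),('plate',.004,[(157,260),(228,260),(229,322)])):
    print(n,*[np.round(onz('wrist',u,v,z,p)[:2],4) for u,v in pts])
c=np.hstack([cv2.resize(im[85:225,255:355],(400,560),interpolation=3),cv2.resize(im[250:390,145:245],(400,560),interpolation=3)])
cv2.imwrite('pics/w1c.png',c)
t=cv2.imread('pics/top0.png');hsv=cv2.cvtColor(t,cv2.COLOR_BGR2HSV)
m=cv2.inRange(hsv,(3,180,120),(15,255,255));m[:, :310]=0;m[:,380:]=0;m[:140]=0;m[200:]=0
M=cv2.moments(m,True);u,v=M['m10']/M['m00'],M['m01']/M['m00'];print('cap',u,v,M['m00'],onz('top',u,v,.205))
```

```text
mat [ 0.3538 -0.0662] [0.3635 0.0363] [0.5316 0.019 ] [ 0.5189 -0.0844]
scan tail/head top [ 0.3876 -0.0337] [ 0.3885 -0.0061] [ 0.4813 -0.0406] [ 4.825e-01 -2.000e-04] [ 0.4956 -0.0409] [ 4.969e-01 -1.000e-04]
plate [ 0.6003 -0.2606] [ 0.6037 -0.146 ] [ 0.7186 -0.1527]
cap 342.8978102189781 163.2919708029197 137.0 [ 0.65861988 -0.20465302  0.205     ]
```

View pics/w1c.png

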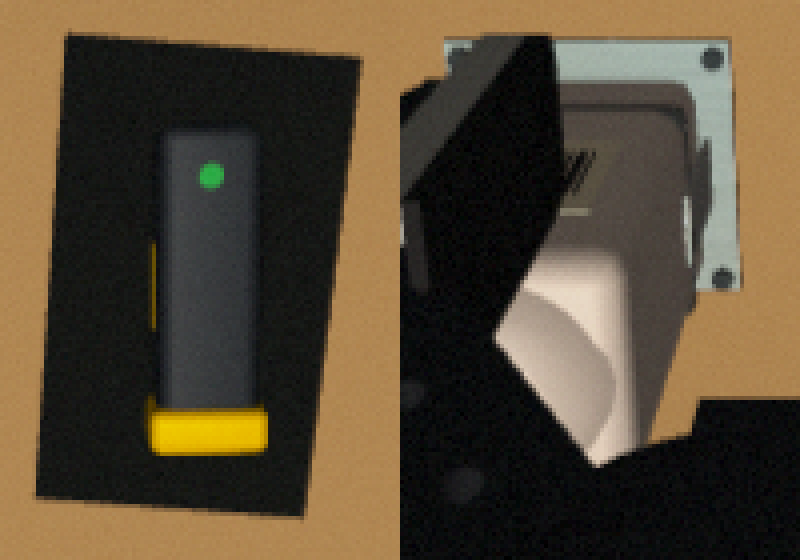

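```bash
python3 -c "
from h import *
go([.4415,-.0202,.017],3.127)"
python3 -m handwheel '{"hand":[0.085,0.085,0.085,0.085,0.085,0.085],"dp":[[0.01,0.021,0.03],[0.01,0.021,0.05],[0,0,0.06],[0,0,0.06],[0,0,0.04],[0,0,0]],"roll":[0,0,0,0,0,0]}' 40
python3 - <<'E'
from h import *
import cv2
go([.4415,-.0202,.017],3.127)
cv2.imwrite('pics/w2.png',env.snapshot('wrist'))
E
```

```text
tool d [0.0203 0.0402 0.3204] roll -0.0144 t 3.4
t: 4.15
tcp_pos: [0.4404, -0.0185, 0.0953]
tcp_rot: [-3.141, -0.005, 3.114]
force: [0.1, -0.1, -0.1]
opening: 0.0851
finger_force: 0.0
tool d [-0.0016 -0.0016  0.0782] roll -0.0126 t 4.15
```

View pics/w2.png

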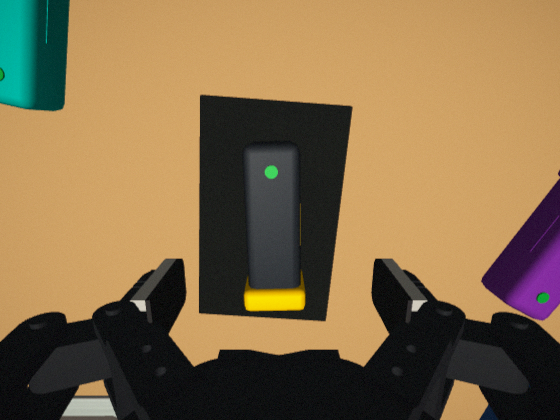

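```bash
python3 -m handwheel '{"hand":[0.085,0.085,0.085,0.03,0.03,0.03,0.03,0.03],"dp":[[0,-0.001,0.04],[-0.001,-0.001,0.035],[0,0,0.003],[0,0,0],[0,0,0],[0,0,0],[0,0,0],[0,0,0]],"roll":[-0.012,0,0,0,0,0,0,0]}' 40
python3 -c "
from h import *
go([.4415,-.0202,.017],3.127)"
```

```text
t: 5.2
tcp_pos: [0.444, -0.018, 0.0387]
tcp_rot: [3.134, -0.004, 3.127]
force: [-0.4, -0.9, 13.3]
opening: 0.0347
finger_force: 38.6
tool d [ 0.0023 -0.0024  0.0217] roll 0.0005 t 5.2
```

```bash
python3 -m handwheel '{"hand":[0.03,0.03],"dp":[[0,0,-0.012],[0,0,0]],"roll":[0,0]}' 40
python3 - <<'E'
from h import *
import cv2
s=env.get_state();print(s['qpos'],s['tcp_pos'])
cv2.imwrite('pics/w3.png',env.snapshot('wrist'))
E
```

```text
t: 5.45
tcp_pos: [0.4439, -0.0179, 0.0506]
tcp_rot: [3.134, -0.005, 3.128]
force: [0.6, 0.2, -1.5]
opening: 0.0347
finger_force: 41.3
[-0.1498601   0.63278264  0.09830357  2.37687333 -0.44580152  0.15287184
  1.92804888] [ 0.44393375 -0.01792607  0.05060482]
```

View pics/w3.png

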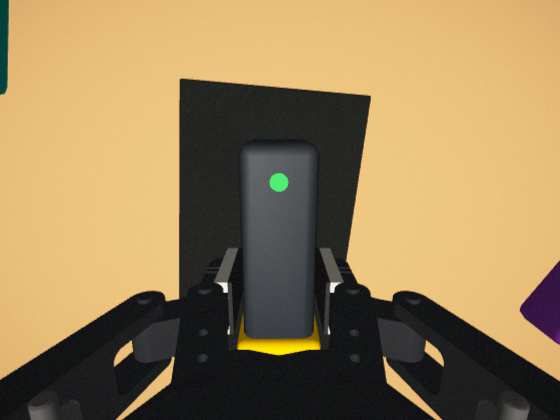

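```bash
python3 -m handwheel '{"hand":[0.03,0.03,0.03,0.03,0.03,0.03,0.03,0.03],"dp":[[0,0,-0.012],[0,0,-0.018],[-0.005,-0.03,-0.015],[-0.005,-0.04,-0.005],[-0.005,-0.04,0],[-0.005,-0.04,0],[-0.005,-0.029,0],[0,0,0]],"roll":[0,0,0,0.01,0.01,0.01,0,0]}' 60
python3 - <<'E'
from h import *
import cv2
s=env.get_state();go([.4685,-.197,.1007],3.097)
cv2.imwrite('pics/w4.png',env.snapshot('wrist'))
for c in('scene','top'):
    cv2.imwrite(f'pics/{c}4.png',env.snapshot(c))
    for n in('window','label'):
        print(c,n,[(round(d['score'],2),[round(float(v),3) for v in d['centre']]) for d in env.spot_in(c,n)[:3]])
a=cv2.imread('pics/scene4.png');b=cv2.imread('pics/w4.png')
cv2.imwrite('pics/c4.png',np.hstack([cv2.resize(a[200:350,180:330],(400,400),interpolation=3),cv2.resize(b,(400,400))]))
E
```

```text
t: 6.5
tcp_pos: [0.4642, -0.2004, 0.0987]
tcp_rot: [3.136, -0.006, 3.094]
force: [-0.8, 0.6, -1.7]
opening: 0.0339
finger_force: 64.1
tool d [-0.0041  0.0036 -0.002 ] roll -0.003 t 6.5
scene window [(0.89, [0.461, 0.177, 0.036]), (0.86, [0.488, -0.202, 0.101]), (0.59, [0.289, -0.174, 0.039])]
scene label [(0.94, [0.698, -0.233, 0.101]), (0.35, [0.449, -0.022, 0.006])]
top window [(0.91, [0.454, 0.182, 0.041])]
top label [(0.76, [0.633, -0.184, 0.126])]
```

View pics/c4.png

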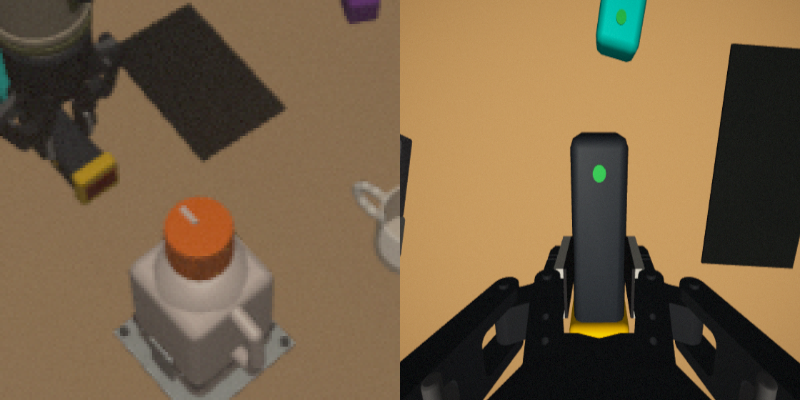

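Run:
```python
from h import *
import cv2
im=cv2.imread('pics/w4.png');p=env.camera_params('wrist');s=env.get_state()
g=cv2.cvtColor(im,cv2.COLOR_BGR2GRAY)
print('col',[(v,*im[v,278]) for v in list(range(130,150,2))+list(range(326,356,2))])
W={}
for v in (160,175,200,215,230):
    r=g[v,200:380].astype(int);d=np.abs(np.diff(cv2.GaussianBlur(r.astype(np.float32)[None],(3,1),0)[0]))
    k=np.where(g[v,200:380]<90)[0];W[v]=(200+k.min(),200+k.max());print(v,W[v])
# predicted, untilted
R=Ro.from_euler('z',s['tcp_rot'][2]-np.pi)
for pit in(-.15,-.1,-.05,0,.05,.1,.15):
    Rp=R*Ro.from_euler('y',pit)
    o=s['tcp_pos']+R.apply([-.0025,0,-.0357])
    piv=np.array([.0025,0,.033])
    P=[[-.055,0,.036],[.041,0,.040],[.057,0,.04],[-.045,-.018,.036],[-.045,.018,.036],[.0,-.018,.036],[.0,.018,.036]]
    X=o+R.apply(piv)+Rp.apply(np.array(P)-piv)
    u,v=proj('wrist',X,p);print(pit,[(int(a),int(b)) for a,b in zip(u,v)])
```

```text
col [(130, np.uint8(98), np.uint8(154), np.uint8(200)), (132, np.uint8(96), np.uint8(156), np.uint8(202)), (134, np.uint8(98), np.uint8(155), np.uint8(199)), (136, np.uint8(99), np.uint8(156), np.uint8(201)), (138, np.uint8(74), np.uint8(120), np.uint8(158)), (140, np.uint8(20), np.uint8(20), np.uint8(17)), (142, np.uint8(21), np.uint8(20), np.uint8(19)), (144, np.uint8(32), np.uint8(27), np.uint8(27)), (146, np.uint8(36), np.uint8(33), np.uint8(31)), (148, np.uint8(46), np.uint8(45), np.uint8(43)), (326, np.uint8(52), np.uint8(47), np.uint8(45)), (328, np.uint8(53), np.uint8(47), np.uint8(45)), (330, np.uint8(51), np.uint8(46), np.uint8(44)), (332, np.uint8(45), np.uint8(44), np.uint8(41)), (334, np.uint8(50), np.uint8(44), np.uint8(43)), (336, np.uint8(52), np.uint8(49), np.uint8(44)), (338, np.uint8(35), np.uint8(61), np.uint8(71)), (340, np.uint8(0), np.uint8(97), np.uint8(132)), (342, np.uint8(0), np.uint8(132), np.uint8(174)), (344, np.uint8(0), np.uint8(154), np.uint8(203)), (346, np.uint8(0), np.uint8(174), np.uint8(224)), (348, np.uint8(0), np.uint8(186), np.uint8(233)), (35
[... 249 characters left out ...]
))
215 (np.int64(240), np.int64(317))
230 (np.int64(241), np.int64(316))
-0.15 [(276, 146), (277, 353), (277, 385), (236, 169), (316, 168), (238, 266), (315, 265)]
-0.1 [(276, 146), (277, 351), (277, 382), (235, 169), (317, 169), (238, 266), (315, 266)]
-0.05 [(276, 146), (277, 350), (277, 378), (235, 170), (317, 169), (238, 267), (315, 266)]
0 [(276, 147), (277, 348), (277, 375), (234, 171), (318, 170), (238, 267), (315, 267)]
0.05 [(276, 148), (277, 345), (277, 371), (233, 172), (319, 172), (238, 267), (315, 267)]
0.1 [(276, 149), (277, 343), (277, 367), (233, 173), (319, 173), (238, 268), (315, 267)]
0.15 [(276, 151), (277, 341), (277, 363), (232, 175), (320, 175), (238, 268), (315, 268)]
```

```bash
python3 -m handwheel '{"hand":[0.03,0.03,0.03,0.03,0.03,0.03,0.03,0.03],"dp":[[-0.004,0.002,-0.003],[-0.004,0.002,-0.002],[0,0,0],[0,0,0],[0,0,0],[0,0,0],[0,0,0],[0,0,0]],"roll":[0,0,0,0,0,0,0,0]}'
python3 -m handwheel '{"hand":[0.03,0.03,0.03,0.03,0.03,0.03,0.03,0.03],"dp":[[0,0,0],[0,0,0],[0,0,0],[0,0,0],[0,0,0],[0,0,0],[0,0,0],[0,0,0]],"roll":[0,0,0,0,0,0,0,0]}'
python3 - <<'E'
from h import *
import cv2
print(env.get_state()['tcp_pos'])
im=env.snapshot('scene');cv2.imwrite('pics/scene5.png',im)
p=env.camera_params('scene')
# scene-camera offset check and red window location
hsv=cv2.cvtColor(im,cv2.COLOR_BGR2HSV)
for n,lo,hi,box in(('yellow',(20,150,80),(32,255,255),(180,200,260,290)),('red',(0,100,30),(8,255,140),(180,200,245,290)),('cap',(3,180,120),(15,255,255),(230,260,290,310))):
    m=np.zeros(im.shape[:2],np.uint8);x0,y0,x1,y1=box
    m[y0:y1,x0:x1]=cv2.inRange(hsv,lo,hi)[y0:y1,x0:x1]
    M=cv2.moments(m,True);print(n,M['m00'],M['m10']/max(M['m00'],1),M['m01']/max(M['m00'],1))
s=env.get_state();R=Ro.from_euler('z',s['tcp_rot'][2]-np.pi)
o=s['tcp_pos']+R.apply([-.0065,0,-.0357])
print('pred window px',proj('scene',o+R.apply([.057,0,.02]),p),'pred cap top',proj('scene',np.array([.659,-.2055,.208]),p), 'label', proj('scene',np.array([.613,-.204,.085]),p))
E
```

```text
t: 7.85
tcp_pos: [0.4725, -0.1943, 0.1032]
tcp_rot: [3.134, -0.006, 3.098]
force: [-0.7, 0.4, -2.4]
opening: 0.0337
finger_force: 64.1
t: 8.85
tcp_pos: [0.4725, -0.1943, 0.1032]
tcp_rot: [3.134, -0.006, 3.098]
force: [0.2, -0.1, -1.4]
opening: 0.034
finger_force: 64.1
[ 0.4725415  -0.19427711  0.10319625]
yellow 141.0 217.60283687943263 264.88652482269504
red 31.0 221.19354838709677 268.93548387096774
cap 438.0 254.337899543379 285.5365296803653
pred window px (np.float64(220.71068375082163), np.float64(268.4187568063464)) pred cap top (np.float64(254.23862437629555), np.float64(283.2603038226977)) label (np.float64(242.81521690666554), np.float64(295.95107083735365))
```

```bash
python3 -m handwheel '{"hand":[0.03,0.03,0.03,0.03,0.03,0.03,0.03,0.03],"dp":[[0,0,0],[0,0,0],[0.002,0.03,0],[0.003,0.045,0],[0.003,0.045,0],[0.003,0.035,0.005],[0,0.015,0.015],[0,0,0.015]],"roll":[0,0,0,0,0,0,0,0]}'
python3 -m handwheel '{"hand":[0.03,0.03,0.03,0.03],"dp":[[0,0,0.012],[0,0,0.008],[0,0,0.004],[0,0,0]],"roll":[0,0,0,0]}'
python3 -c "
from h import *
go([.4685,-.024,.039],3.098)"
```

```text
t: 9.9
tcp_pos: [0.4691, -0.0219, 0.0692]
tcp_rot: [3.134, -0.005, 3.101]
force: [0.5, 0.2, -1.4]
opening: 0.0335
finger_force: 64.2
t: 10.4
tcp_pos: [0.4686, -0.0238, 0.0454]
tcp_rot: [3.135, -0.006, 3.097]
force: [0.2, -0.8, -1.8]
opening: 0.0335
finger_force: 64.2
tool d [ 0.0001 -0.0002  0.0064] roll -0.0008 t 10.4
```

Lower gently until contact.

```bash
python3 -m handwheel '{"hand":[0.03,0.03,0.03,0.03],"dp":[[0,0,0.003],[0,0,0.003],[0,0,0.002],[0,0,0]],"roll":[0,0,0,0]}'
```

```text
t: 10.9
tcp_pos: [0.4687, -0.0235, 0.0388]
tcp_rot: [3.134, -0.005, 3.098]
force: [-4.0, -0.6, 25.5]
opening: 0.0339
finger_force: 67.1
```

```bash
python3 -m handwheel '{"hand":[0.034,0.06,0.085,0.085,0.085],"dp":[[0,0,-0.001],[0,0,0],[0,0,0],[0,0,0],[0,0,-0.03]],"roll":[0,0,0,0,0]}'
python3 -m handwheel '{"hand":[0.085,0.085,0.085,0.085,0.085,0.085],"dp":[[0,0,-0.05],[0,0,-0.06],[0,0,-0.06],[0,0,-0.06],[0,0,-0.03],[0,0,0]],"roll":[0,0,0,0,0,0]}'
python3 - <<'E'
from h import *
import cv2
s=env.get_state();print(s['tcp_pos'],s['tcp_rot'],s['qpos'][6])
im=env.snapshot('wrist');p=env.camera_params('wrist')
cv2.imwrite('pics/w6.png',im)
print([(round(d['score'],2),np.round(d['centre'],3)) for d in env.spot_in('wrist','scanner')])
t=env.snapshot('top');hsv=cv2.cvtColor(t,cv2.COLOR_BGR2HSV)
m=cv2.inRange(hsv,(3,180,120),(15,255,255));m[:, :310]=0;m[:,380:]=0;m[:140]=0;m[200:]=0
M=cv2.moments(m,True);u,v=M['m10']/M['m00'],M['m01']/M['m00'];print('cap',onz('top',u,v,.205),M['m00'],proj('top',np.array([.6586,-.2055,.208])),u,v)
E
```

```text
t: 11.52
tcp_pos: [0.4679, -0.0238, 0.0674]
tcp_rot: [3.135, -0.01, 3.098]
force: [0.3, -0.8, 0.8]
opening: 0.085
finger_force: 0.0
t: 12.28
tcp_pos: [0.4711, -0.0256, 0.3305]
tcp_rot: [3.133, -0.002, 3.098]
force: [-1.0, -0.3, -0.1]
opening: 0.0848
finger_force: 0.0
[ 0.47112463 -0.02558743  0.33045475] [ 3.13307618e+00 -1.78473735e-03  3.09821103e+00] 1.6334787568240778
[(0.86, array([ 0.461, -0.025,  0.04 ])), (0.79, array([0.451, 0.179, 0.037])), (0.6, array([ 0.305, -0.162,  0.034]))]
cap [ 0.65860861 -0.20443785  0.205     ] 150.0 (np.float64(343.29942054603936), np.float64(163.02202363327493)) 342.82666666666665 163.29333333333332
```

View pics/w6.png

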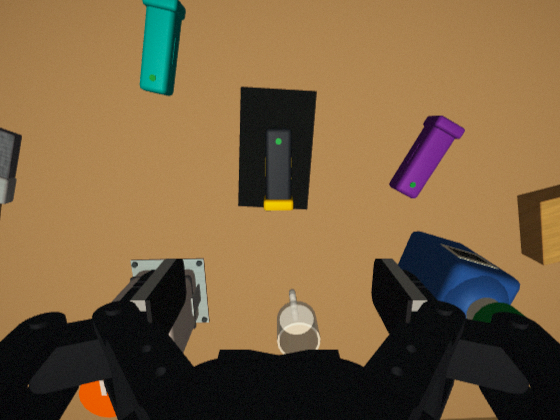

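```bash
python3 -m handwheel '{"hand":[0.085,0.085,0.085,0.085,0.085],"dp":[[-0.039,-0.034,0.004],[-0.039,-0.034,0.004],[-0.039,-0.034,0.004],[-0.039,-0.034,0.004],[-0.039,-0.034,0.004]],"roll":[0,0,0,0,0]}'
python3 -m handwheel '{"hand":[0.085,0.085,0.085,0.085,0.085,0.085,0.085],"dp":[[0,0,0],[0,0,0],[0,0,0],[0,0,0],[0,0,0],[0,0,0],[0,0,0]],"roll":[0.184,0.184,0.184,0.184,0.184,0.184,0]}'
python3 - <<'E'
from h import *
import cv2
s=env.get_state();print(s['tcp_pos'],s['tcp_rot'],s['qpos'])
im=env.snapshot('wrist');p=env.camera_params('wrist')
cv2.imwrite('pics/w7.png',im)
hsv=cv2.cvtColor(im,cv2.COLOR_BGR2HSV);m=cv2.inRange(hsv,(3,180,100),(15,255,255))
c=max(cv2.findContours(m,0,1)[0],key=cv2.contourArea);(u,v),r=cv2.minEnclosingCircle(c)
print(u,v,r,cv2.boundingRect(c),cv2.fitEllipse(c),onz('wrist',u,v,.207,p),'pred',proj('wrist',np.array([.6586,-.205,.208]),p))
go([.6588,-.205,.19])
E
```

```text
t: 13.05
tcp_pos: [0.6581, -0.205, 0.3034]
tcp_rot: [3.134, -0.01, 3.098]
force: [-0.0, 0.3, 0.7]
opening: 0.085
finger_force: 0.0
t: 13.92
tcp_pos: [0.6571, -0.2036, 0.3038]
tcp_rot: [-3.136, -0.01, 1.995]
force: [0.8, 0.7, 0.1]
opening: 0.0849
finger_force: 0.0
[ 0.65712427 -0.20355274  0.3038088 ] [-3.13600944 -0.01011287  1.99472399] [-0.26780603  0.6178069   0.82911453  1.64630584 -0.49843833  1.11368377
  1.12439812]
281.4552307128906 219.32089233398438 35.22660827636719 (247, 186, 70, 69) ((281.5190734863281, 220.4054718017578), (66.68221282958984, 68.69410705566406), 84.8805923461914) [ 0.66015651 -0.20511176  0.207     ] pred (np.float64(279.6750741009777), np.float64(218.75940808807707))
tool d [-0.003   0.0015  0.1142] roll None t 13.975
```

View pics/w7.png

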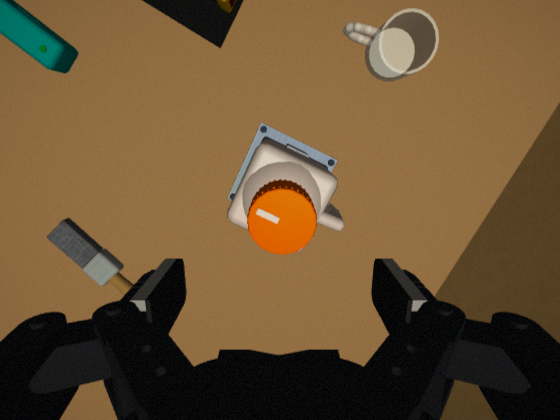

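```bash
python3 -m handwheel '{"hand":[0.085,0.085,0.085,0.085,0.085],"dp":[[-0.002,0.001,0.03],[-0.001,0.001,0.04],[0,0,0.03],[0,0,0.013],[0,0,0]],"roll":[0,0,0,0,0]}' 80
python3 -c "
from h import *
go([.6595,-.205,.19])"
```

```text
t: 14.6
tcp_pos: [0.6596, -0.2051, 0.1924]
tcp_rot: [-3.138, -0.01, 1.995]
force: [-0.3, -0.3, 0.8]
opening: 0.0853
finger_force: 0.0
tool d [ 0.0001 -0.0001  0.0024] roll None t 14.6
```

```bash
python3 -m handwheel '{"hand":[0.085,0.045,0.045,0.045,0.045,0.045,0.045],"dp":[[0,0,0.002],[0,0,0],[0,0,0],[0,0,0],[0,0,0],[0,0,0],[0,0,0]],"roll":[0,0,0,0,0,0,0]}' 80
```

```text
t: 15.48
tcp_pos: [0.6602, -0.205, 0.1912]
tcp_rot: [-3.14, -0.009, 1.994]
force: [0.6, 0.4, 5.6]
opening: 0.0517
finger_force: 82.4
```

```bash
python3 -m handwheel '{"hand":[0.045,0.045,0.045,0.045],"dp":[[0,0,0.002],[0,0,0.002],[0,0,0.002],[0,0,0]],"roll":[0,0,0,0]}'
```

```text
t: 15.98
tcp_pos: [0.6602, -0.205, 0.1858]
tcp_rot: [-3.14, -0.009, 1.994]
force: [-1.2, 2.3, 11.7]
opening: 0.0515
finger_force: 82.5
```

```bash
python3 -m handwheel '{"hand":[0.045,0.045,0.045,0.045,0.045,0.045,0.045,0.045],"dp":[[0,0,0.0005],[0,0,0],[0,0,0],[0,0,0],[0,0,0],[0,0,0],[0,0,0],[0,0,0]],"roll":[0,-0.15,-0.15,-0.15,-0.15,-0.15,-0.15,0]}'
python3 -m handwheel '{"hand":[0.045,0.045,0.045],"dp":[[0,0,0],[0,0,0],[0,0,0]],"roll":[-0.15,0,0]}'
python3 -c "
from h import *;s=env.get_state();print(s['ft_torque'],s['force'],s['qpos'],s['tcp_pos'])
import cv2;cv2.imwrite('pics/scene8.png',env.snapshot('scene'))"
```

```text
t: 16.98
tcp_pos: [0.6599, -0.2061, 0.1858]
tcp_rot: [3.136, -0.006, 2.895]
force: [-2.0, -0.3, 11.7]
opening: 0.0515
finger_force: 82.9
t: 17.35
tcp_pos: [0.6596, -0.2063, 0.1856]
tcp_rot: [3.136, -0.006, 3.043]
force: [-4.0, -1.3, 11.4]
opening: 0.0516
finger_force: 82.9
[-0.4020203   0.68466811  0.05307904] [-3.96781754 -1.25746317 11.40694473] [-0.04626833  0.65237596  0.4374148   1.74423751 -0.36114651  0.83224633
  2.0324575 ] [ 0.65960564 -0.20631643  0.18559661]
```

```bash
python3 -m handwheel '{"hand":[0.045,0.045,0.045,0.045,0.045],"dp":[[0,0,-0.004],[0,0,-0.004],[0,0,-0.004],[0,0,-0.004],[0,0,0]],"roll":[0,0,0,0,0]}'
```

```text
t: 18.02
tcp_pos: [0.659, -0.2058, 0.2001]
tcp_rot: [3.136, -0.008, 3.043]
force: [-2.1, -4.7, 0.6]
opening: 0.0517
finger_force: 83.8
```

```bash
python3 -m handwheel '{"hand":[0.045,0.045,0.045,0.045,0.045,0.045,0.045,0.045],"dp":[[0,0,-0.008],[0,0,-0.015],[0,0,-0.02],[0,0,-0.02],[0,0,-0.02],[0,0,-0.012],[0,0,-0.004],[0,0,0]],"roll":[0,0,0,0,0,0,0,0]}'
python3 -m handwheel '{"hand":[0.045,0.045,0.045,0.045],"dp":[[0,0,0],[0,0,0],[0,0,0],[0,0,0]],"roll":[0,0,0,0]}'
python3 - <<'E'
from h import *
import cv2
a=env.snapshot('scene');b=env.snapshot('wrist')
cv2.imwrite('pics/c9.png',np.hstack([cv2.resize(a[190:370,180:360],(400,400),interpolation=3),cv2.resize(b,(400,400))]))
print([(round(d['score'],2),np.round(d['centre'],3)) for c in('scene','wrist') for d in env.spot_in(c,'cap')])
E
```

```text
t: 19.02
tcp_pos: [0.6605, -0.2055, 0.2995]
tcp_rot: [3.135, -0.007, 3.044]
force: [-0.1, 0.5, -0.7]
opening: 0.0517
finger_force: 84.0
t: 19.52
tcp_pos: [0.6605, -0.2057, 0.2994]
tcp_rot: [3.135, -0.007, 3.044]
force: [0.0, 0.0, -0.4]
opening: 0.0516
finger_force: 84.0
[(0.96, array([ 0.676, -0.206,  0.314]))]
```

View pics/c9.png

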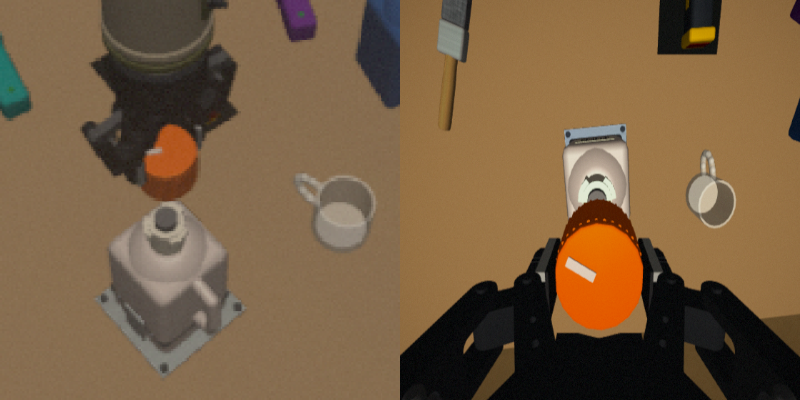

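The cap is off and held upright above the open mouth. The scanner lies on its mat and the scoop and brush are undisturbed.

```bash
python3 -c "
from rig import env
print(env.job_done())"
```

```text
the job is handed in; nothing more can be done
None
```

The job is handed in: I held the scanner on the label for about two seconds and set it back on its mat; the cap is now off and held upright about 9 cm above the jug's mouth (no verdict came back).

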